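# Close up the fuse row and bring its fuse with the tongs

### The job

Slide the white fuse base along its rail until it sits flush against the grey bases, closing the gap. Then take the orange fuse tongs, squeeze them on the fuse with the blue band, lift it out of the wooden rack and finish while still holding it in the tongs, upright and still, over the open socket of the white base and a few centimetres clear above it. Only the tongs may touch the fuse, and leave the red-banded fuse, the screwdriver and the blue bin as they are.

Things in the scene. Friction and masses are not known exactly. Their poses are not given: they have to be found in the camera images.
- rail: Fixed aluminium rail 35 x 220 x 6 mm lying on the table, origin under its centre, its y axis along the rail. Two grey fuse bases with white caps (each 36 mm along the rail, 70 deep in x, 80 high with cap) are fixed on it, centred at y = -77 and -41 mm; an end stop 8 mm thick stands at y = -100.
- holder (a joint): Gap in m between the white fuse base and the grey one next to it: 0 = flush (its stop), at most 0.05. It slides along the rail's y axis, away from the grey bases as the value grows, and stays where it is left (about 2.5 N of friction).
- socket (a point): Centre of the open round socket (dark, brass rim, 29 mm across) on top of the white base, 62 mm above the table, axes as the rail's. The base is 36 mm wide along the rail (free side face 18 mm from this point at rail +y), 70 mm deep in x up to 48 mm height, 44 mm above that. The rail is only 6 mm high and reaches y = +110 mm, so the free side is clear for a push.
- rack: Fixed wooden block 60 x 150 x 18 mm, origin under its centre; two round holes 24 mm wide and 12 mm deep at y = -45 and +45 mm, one fuse standing in each.
- fuse: The fuse to fetch: white ceramic cylinder 22 mm in diameter, 50 mm high, about 45 g, steel ends, a BLUE band near the top; origin at the centre of its foot, z axis up along it. It stands upright in the rack with its foot 6 mm above the table, so its top is 56 mm above the table and 38 mm stand out of the rack.
- other_fuse: The same fuse with a RED band; a bystander standing in the other hole.
- tongs: Orange sprung tongs lying on the table, 190 mm long, about 90 g; origin on the table plane midway between the handles, x axis towards the jaws, z up. Two arms swing level about hinges at x = -60 mm in a black block (x -77 to -55, 26 mm high). Springs hold them open: squeezing takes about 5 N at first, 8 N when shut on the fuse; the jaws press with 0.375 of what is squeezed beyond that.
- tongs_grip (a point): Where to grip: midway between the handles, tongs x = 0, z = 18 mm. Handles are 28 mm high (z 0 to 28), x -50 to +40; across y they are 50 mm wide over both when open, 40 mm with the jaws on the fuse (faces then parallel). Close lightly to about 48 mm to carry the tongs open, then squeeze with 30 N or more and do not let go.
- tongs_jaws (a point): Point midway between the jaws, in the tongs' frame at x = 100 mm, z = 14 mm. The jaws' flat pads are 22 mm long in x and 18 mm high (z 5 to 23); 50 mm apart when open, 64 mm over their outsides.
- tongs_left (a joint): Swing of the left arm in rad: 0 = open, 0.0875 = jaw pad on a centred 22 mm fuse, 0.155 = jaws shut empty; the right arm swings alike.
- screwdriver: Loose screwdriver about 180 mm long with a red handle, lying on the table; a bystander.
- bin: Blue open parts bin 100 x 120 x 50 mm, origin under its centre; a bystander.
Things that resemble listed ones, but are neither listed nor needed, are in the scene too. Leave any purple look-alike of the fuse alone. Of the things that look like the tongs, the smaller one is meant.

How it is judged:
By the outcome, as a careful person would: the job done as asked, in the order asked, and still so for the second after the job is handed in, while the arm keeps its last pose, push and grip.
It also fails if it takes over 54 s, if anything falls off the work surface, if the arm or the gripper's body presses on something with over 40 N, if the wrist force passes 120 N, or if a joint passes its speed limit or range.

### The arm

A 7-joint arm with a two-finger parallel gripper is mounted at the origin on the work surface. World frame = base frame: x ahead of the robot, y to its left, z up, the work surface at z = 0. Lengths are in m, angles in rad, forces in N, time in s.
With the tool pointing down it reaches from about 0.4 to 0.9 m from the base axis. Payload 5.6 kg.
Tool frame: the origin (TCP) lies midway between the tips of the shut fingers; the grasp point (between the pads) lies 19 mm behind it; y points along the fingers, z is the direction in which the jaws open and shut, and the axes are right-handed (so a half turn about y gives the same grasp; the last joint's range is limited). The gripper opens to 92 mm and grips with 3 to 60 N. Pads are 20 mm wide; open, the fingers measure 128 mm over their backs; the gripper's body (75 mm by 189 mm) begins 69 mm behind the grasp point.
Start: joints at [1.245, 0.468, -0.012, 1.603, 0.006, 1.071, -0.056], TCP at [0.181, -0.624, 0.215] pointing down, gripper open.
Joint ranges: [-2.53, 2.53], [-0.31, 2.02], [-1.57, 1.55], [0.28, 2.44], [-1.29, 4.43], [0.15, 1.84], [-2.92, 2.92]. Speed limits (rad/s): [2.57, 2.57, 3.14, 3.14, 3.14, 3.14, 3.14].

### API

Orientations are given as a 3x3 rotation matrix whose columns are the frame's x, y, z axes.
In Python, from station import env, effector, solver, viewer, workorder, search_frame, tip_of gives the robot as it stands. Calls block until the motion is done:
- env.reach(position, orientation): joint-space move of the TCP to a pose.
- env.movel(position, frame=None, rate=0.15): straight line of the TCP; frame=None keeps the orientation; rate is the mean speed in m/s.
- env.goto_joints(angles): joint-space move.
- effector.release() and effector.grasp(squeeze=None): open the fingers fully, or close them until they stop; squeeze is the grip in N (None keeps the last).
- env.pause(seconds).
- solver.inverse_kinematics(position, orientation): joint angles nearest the present ones, or None.
- env.sense(): the state.
- viewer.read_camera(name): name is "side" or "top"; returns (picture, depth): 480x640x3 uint8, red, green, blue; 480x640 float32, m along the optical axis (not along the pixel's ray), 0 where there is no reading.
- viewer.camera_info(name): a dict with "intrinsics" (3x3 intrinsics, pixels), "eye" and "rotation" of the camera in the world. Camera axes: x right, y up, looking along -z (the intrinsics and any distortion apply to the point x, -y, -z); pixel columns grow to the right and rows downward; lengths in m; the calibration is good to about 2 mm. A picture is of the moment at which its call begins. camera_info takes no time and is no camera call.
A pose or a line that the arm cannot do raises env.PlanningError and nothing moves.
- workorder.finish_job(): hands the job in, once; it reports no verdict.
Trained networks look in the newest picture that a camera, given by its name, has taken for a name from the list of things; names that differ only in an ending like _2 or _b are one class to them, and where a whole thing is asked for, a point or a joint stands for the part that bears it (a point fixed in the world has none). Each returns a list of dicts, best first, with "score" (0 to 1); they miss things now and then, are a little off and sometimes report something else, mostly with a low value. They report only what shows in the picture. A call takes as long as a camera call. They do not tell look-alikes from the thing itself.
- search_frame(camera, name): "at" ([x, y, z] in m, in world coordinates, good to about 4 mm: the middle of the surface that is visible of it).
- tip_of(camera, name): "at" ([x, y, z] in m, in world coordinates, good to about 4 mm: a listed point, or the origin of a listed thing).
The state is a dict: "t": time; "joint_positions": joint angles; "joint_velocities": joint speeds; "tau": joint torques, N m; "ee_pos": TCP position; "tcp_rot": TCP orientation; "wrist_force": force on the tool from outside, world axes, zero at the start; "moment": the same for the moment, N m; "gripper_width": finger opening in m.
Only numpy, scipy, OpenCV 4.12 (cv2) and the standard library are available. Lean on these libraries where they do the work, as an engineer would, in place of code of your own. Each camera call takes 0.05 s, during which the arm holds its last target. There are 200 camera calls.

## Working session

There is one attempt and no reset: what is moved stays moved. The work goes in short steps, each a Python script; the robot and the scene stay as the last script left them, time stands still between calls to the robot, and variables do not carry over. Pictures are saved under pics/ and viewed, about 8 in all and at most 12, crops included, and the job is handed in when it is done.

```bash
ls; mkdir -p pics
python3 - <<'E'
from station import *
import cv2, numpy as np
for c in ("top","side"):
    p,d=viewer.read_camera(c); cv2.imwrite(f"pics/{c}0.png",p[...,::-1]); np.save(f"pics/{c}0.npy",d)
    i=viewer.camera_info(c); print(c,{k:np.round(v,4).tolist() if not isinstance(v,str) else v for k,v in i.items()})
    for n in ("rail","socket","holder","rack","fuse","other_fuse","tongs","tongs_grip","tongs_jaws"):
        for f in (search_frame,tip_of):
            try: print(n,f.__name__,[(np.round(r["at"],3).tolist(),round(r["score"],2)) for r in f(c,n)][:4])
            except Exception as e: print(n,f.__name__,e)
s=env.sense(); print(s["t"],s["ee_pos"],s["tcp_rot"])
E
```

```text
pics
top {'intrinsics': [[571.4082, 0.0, 323.9514], [0.0, 571.4082, 236.7661], [0.0, 0.0, 1.0]], 'eye': [0.3864, -0.0389, 1.2427], 'rotation': [[-0.0189, 0.9992, -0.0356], [-0.9996, -0.0181, 0.022], [0.0214, 0.036, 0.9991]]}
rail call [([0.617, 0.113, 0.045], 0.71)]
rail call [([0.62, 0.138, -0.003], 0.94)]
socket call [([0.613, 0.157, 0.06], 0.88)]
socket call [([0.616, 0.161, 0.061], 0.69)]
holder call [([0.615, 0.16, 0.06], 0.75)]
holder call it knows: bin, fuse, other_fuse, rack, rail, screwdriver, socket, tongs, tongs_grip, tongs_jaws
rack call [([0.625, -0.18, 0.017], 0.85)]
rack call [([0.63, -0.18, -0.0], 0.87)]
fuse call [([0.621, -0.223, 0.056], 0.57), ([0.438, -0.402, 0.03], 0.3)]
fuse call [([0.438, 0.29, 0.004], 0.68), ([0.624, -0.226, 0.005], 0.57), ([0.634, -0.305, 0.004], 0.46)]
other_fuse call [([0.63, -0.136, 0.059], 0.59)]
other_fuse call [([0.637, -0.136, 0.007], 0.51), ([0.438, 0.288, 0.003], 0.18)]
tongs call [([0.224, 0.215, 0.036], 0.7), ([0.438, 0.002, 0.032], 0.64)]
tongs call [([0.222, 0.215, 0.001], 0.81), ([0.435, 0.005, 0.002], 0.7), ([0.44, 0.291, 0.005
[... 1243 characters left out ...]
03], 0.48)]
tongs call [([0.44, 0.012, 0.016], 0.77), ([0.22, 0.218, 0.04], 0.75)]
tongs call [([0.223, 0.213, -0.002], 0.77), ([0.433, 0.004, -0.003], 0.64)]
tongs_grip call [([0.441, 0.009, 0.023], 0.84)]
tongs_grip call [([0.437, 0.003, 0.023], 0.96), ([0.222, 0.212, 0.027], 0.88), ([0.626, -0.18, 0.005], 0.61)]
tongs_jaws call [([0.445, 0.012, 0.026], 0.93), ([0.225, 0.221, 0.038], 0.55), ([0.616, -0.165, 0.02], 0.49)]
tongs_jaws call [([0.536, 0.013, 0.017], 0.87), ([0.438, 0.006, 0.02], 0.71)]
1.8 [ 0.18132249 -0.62421433  0.21460375] [[-9.60301121e-01 -4.12974279e-05  2.78965510e-01]
 [-2.78965508e-01 -6.23642875e-05 -9.60301120e-01]
 [ 5.70554515e-05 -9.99999997e-01  4.83679373e-05]]
```

View pics/top0.png

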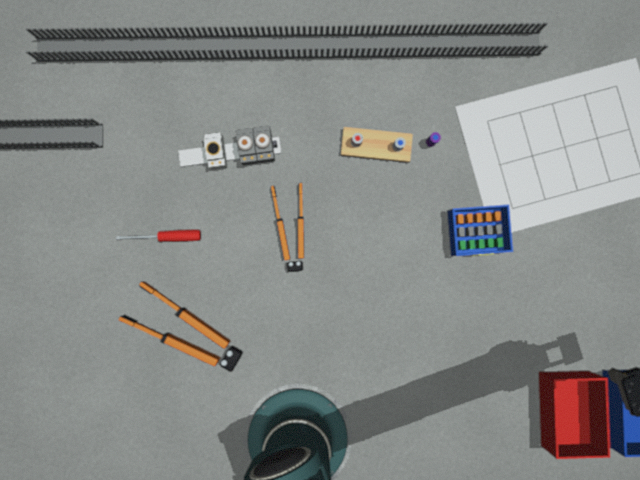

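View pics/side0.png

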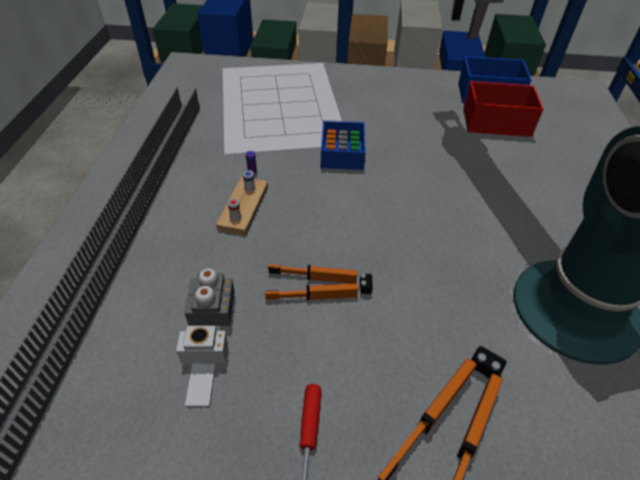

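Top view: small tongs at (290,230) and larger tongs at (185,325). There are three fuses: red (357,139) and blue (400,144) in the rack, and a purple one (433,139) off the rack. The small tongs and the blue-banded fuse fit the description. The white base is at (214,150), with a gap to the grey ones at (255,145).

I'll measure them and confirm in a crop.

```bash
cat > h.py <<'E'
from station import *
import numpy as np, cv2
def cloud(c,save=None):
    p,d=viewer.read_camera(c); i=viewer.camera_info(c); K=np.array(i["intrinsics"])
    v,u=np.mgrid[:480,:640]
    X=np.stack([(u-K[0,2])/K[0,0]*d,-(v-K[1,2])/K[1,1]*d,-d],-1)
    W=X@np.array(i["rotation"]).T+np.array(i["eye"]); W[d<=0]=np.nan
    if save: cv2.imwrite(f"pics/{save}.png",p[...,::-1])
    return p,W,cv2.cvtColor(p,cv2.COLOR_RGB2HSV)
def down(zdir):  # tool y down, z = jaw direction
    z=np.array([zdir[0],zdir[1],0.]); z/=np.linalg.norm(z); y=np.array([0,0,-1.])
    return np.stack([np.cross(y,z),y,z],1)
def box(W,x0,x1,y0,y1,z0,z1):
    return (W[...,0]>x0)&(W[...,0]<x1)&(W[...,1]>y0)&(W[...,1]<y1)&(W[...,2]>z0)&(W[...,2]<z1)
def fuse_top(W,m0,z0): # mean of top disc
    q=W[m0&(W[...,2]>z0)]; return q.mean(0),len(q),(q.max(0)+q.min(0))/2
E
python3 - <<'E'
from h import *
p,W,H=cloud("top")
big=cv2.resize(p[110:290,160:450],None,fx=2.7,fy=2.7,interpolation=cv2.INTER_CUBIC); cv2.imwrite("pics/crop1.png",big[...,::-1])
print("table z",np.nanmedian(W[270:290,330:420,2]))
r=lambda a:np.round(a,4).tolist()
# tongs
m=box(W,.33,.58,-.06,.07,.008,.06); q=W[m]
c=q[:,:2].mean(0); _,_,V=np.linalg.svd(q[:,:2]-c); a=V[0]*np.sign(V[0,0]); n=np.array([-a[1],a[0]])
s=(q[:,:2]-c)@a; t=(q[:,:2]-c)@n
print("tongs n",len(q),"axis",r(a),"yaw",np.arctan2(a[1],a[0]),"s",r([s.min(),s.max()]),"zmax",q[:,2].max())
for lo in np.arange(s.min(),s.max(),.012):
    k=(s>=lo)&(s<lo+.012)
    if k.sum(): print(r(lo-s.min()-.077),r([t[k].min(),t[k].max(),np.median(q[k,2])]))
print("rear",r(c+a*s.min()),"front",r(c+a*s.max()),"origin by rear",r(c+a*(s.min()+.077)),"by front",r(c+a*(s.max()-.113)))
# fuses
for n_,y in (("blue",-.226),("red",-.136)):
    print(n_,[r(x) if not isinstance(x,int) else x for x in fuse_top(W,box(W,.58,.68,y-.025,y+.025,0,.08),.048)])
# rail: strip height ~6mm and bases
q=W[box(W,.55,.69,.03,.28,.003,.012)&(H[...,1]<40)&(H[...,2]>150)]; c0=q.mean(0); print("railstrip",len(q),r(c0),r(q.min(0)),r(q.max(0)))
rt=cv2.minAreaRect(q[:,:2].astype(np.float32)*1000); print(rt)
for z0,z1 in ((.04,.052),(.054,.068),(.07,.09)):
    q=W[box(W,.55,.69,.03,.25,z0,z1)]
    print(z0,len(q),cv2.minAreaRect(q[:,:2].astype(np.float32)*1000),r(q.min(0)),r(q.max(0)))
q=W[box(W,.55,.69,.03,.28,.035,.07)]; w=q[q[:,1]>.13]; print("white base",r(w.min(0)),r(w.max(0)),cv2.minAreaRect(w[:,:2].astype(np.float32)*1000))
g=q[q[:,1]<.13]; print("grey",r(g.min(0)),r(g.max(0)),cv2.minAreaRect(g[:,:2].astype(np.float32)*1000))
print(env.sense()["t"])
E
```

```text
table z 0.0009607864367005003
tongs n 877 axis [0.9964, 0.0853] yaw 0.08537748987952495 s [-0.09, 0.1296] zmax 0.03624905548710511
-0.077 [-0.0162, 0.0199, 0.0255]
-0.065 [-0.038, 0.0156, 0.0271]
-0.053 [-0.0159, 0.0166, 0.0275]
-0.041 [-0.0297, 0.0303, 0.0284]
-0.029 [-0.023, 0.022, 0.0279]
-0.017 [-0.024, 0.0434, 0.0287]
-0.005 [-0.0237, 0.0242, 0.0289]
0.007 [-0.0248, 0.0253, 0.0284]
0.019 [-0.0261, 0.0262, 0.028]
0.031 [-0.0274, 0.0281, 0.0291]
0.043 [-0.0278, 0.028, 0.0274]
0.055 [-0.0276, 0.0287, 0.0201]
0.067 [-0.065, 0.0295, 0.0204]
0.079 [-0.03, 0.0305, 0.0198]
0.091 [-0.0314, 0.0312, 0.0242]
0.103 [-0.0325, 0.0324, 0.0248]
0.115 [-0.0329, 0.032, 0.0253]
0.139 [-0.0502, 0.041, 0.0083]
rear [0.349, -0.0026] front [0.5678, 0.0161] origin by rear [0.4257, 0.0039] by front [0.4553, 0.0065]
blue [[0.6237, -0.2263, 0.0566], 101, [0.6241, -0.2265, 0.0555]]
red [[0.6343, -0.1375, 0.0568], 97, [0.6347, -0.138, 0.0573]]
railstrip 706 [0.6148, 0.1731, 0.0065] [0.5519, 0.03, 0.003] [0.6898, 0.2731, 0.012]
((621.9517211914062, 151.5096893310547), (242.89547729492188, 137.31602478027344), 89.18251037597656)
0.04 595 ((623.7886352539062, 106.64999389648438), (71.46704864501953, 148.47496032714844), 6.933015823364258) [0.5809, 0.0323, 0.04] [0.6653, 0.1824, 0.052]
0.054 750 ((622.4257202148438, 111.12662506103516), (55.49959182739258, 140.36825561523438), 11.266592025756836) [0.5863, 0.0399, 0.0542] [0.6584, 0.1828, 0.0679]
0.07 349 ((624.6477661132812, 102.63925170898438), (30.226890563964844, 116.69305419921875), 5.82124137878418) [0.6104, 0.0444, 0.0702] [0.6433, 0.1618, 0.0874]
white base [0.5807, 0.1411, 0.0358] [0.6536, 0.1828, 0.0693] ((616.8385009765625, 162.57882690429688), (71.15335845947266, 36.218597412109375), 7.196579456329346)
grey [0.5881, 0.0323, 0.0355] [0.6653, 0.1156, 0.0699] ((627.9099731445312, 72.89430236816406), (71.45808410644531, 80.4705810546875), 6.890130519866943)
1.85
```

View pics/crop1.png

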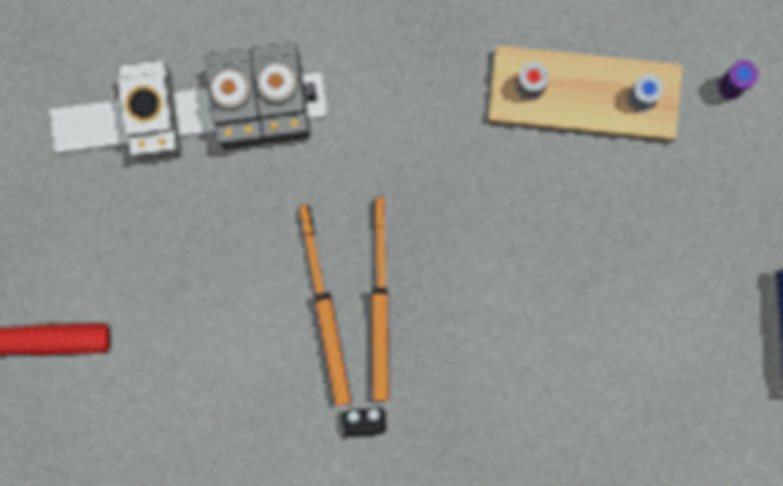

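The crop confirms it: small tongs with jaws facing the bases, blue-banded fuse right of the red one in the rack, and purple one outside. The gap is about 32 mm. I'll push the base now.

```bash
cat >> h.py <<'E'
RX=np.array([np.cos(.122),np.sin(.122)]); RY=np.array([-RX[1],RX[0]]); RO=np.array([.6202,.1359])
def rp(y,z,x=0): return [*(RO+RY*y+RX*x),z]
def best(pos,zdir):
    c=[]; 
    for s in (1,-1):
        R=down(s*np.array(zdir)); q=solver.inverse_kinematics(pos,R)
        if q is not None: c.append((np.abs(np.array(q)-env.sense()["joint_positions"]).max(),s,R))
    return min(c,key=lambda t:t[0])
E
python3 - <<'E'
from h import *
d,s,R=best(rp(.075,.12),RX); print(d,s)
effector.grasp(5)
env.reach(rp(.075,.12),R); print(env.sense()["t"])
env.movel(rp(.072,.022),rate=.2)
b=env.sense()["wrist_force"]; print("b",b)
env.movel(rp(.032,.022),rate=.1)
y=.032
while y>.014:
    f=np.array(env.sense()["wrist_force"])-b; fr=f[:2]@RY
    print(round(y,4),round(fr,2),np.round(env.sense()["ee_pos"],4))
    if fr>9: break
    y-=.0015; env.movel(rp(y,.022),rate=.04)
env.movel(rp(y+.02,.022),rate=.1); env.movel(rp(y+.03,.13),rate=.25)
effector.release()
print(env.sense()["t"],env.sense()["gripper_width"])
E
```

```text
0.9977309898918144 1
6.4833
b [-0.13159613 -0.46299677 -0.26993423]
0.032 1.22 [0.6167 0.1665 0.0222]
0.0305 0.47 [0.6164 0.1662 0.0218]
0.029 1.08 [0.6166 0.1647 0.0219]
0.0275 1.5 [0.6167 0.1638 0.022 ]
0.026 2.61 [0.617  0.1619 0.022 ]
0.0245 2.51 [0.6172 0.16   0.022 ]
0.023 1.94 [0.6174 0.1584 0.022 ]
0.0215 5.03 [0.6174 0.1583 0.0221]
0.02 8.97 [0.6174 0.1583 0.0221]
0.0185 10.61 [0.6174 0.1582 0.0222]
12.2333 0.09163843547384452
```

The base hit a hard stop at rail y ≈ 22.6 mm TCP, where flush was expected. Next I'll grip the tongs lightly and check the gap from the images.

Run:
```python
from h import *
yaw=.0854; a=np.array([np.cos(yaw),np.sin(yaw)]); n=np.array([-a[1],a[0]]); o=np.array([.4355,.0045])
d,s,R=best([*o,.12],n); print(d,s)
env.reach([*o,.11],R)
p,W,H=cloud("top")
for w in (W[box(W,.56,.69,.03,.25,.035,.069)],):
    print("all bases",len(w),cv2.minAreaRect(w[:,:2].astype(np.float32)*1000))
env.movel([*o,.004],rate=.15)
effector.grasp(5); st=env.sense(); print(st["t"],"w",st["gripper_width"],np.round(st["ee_pos"],4),np.round(st["wrist_force"],2))
```

```text
1.1566249846846128 -1
all bases 1417 ((625.5987548828125, 91.00688171386719), (71.72058868408203, 116.64942932128906), 6.902602672576904)
14.9583 w 0.04906718897727619 [0.4357 0.0044 0.0041] [-1.11 -1.81  3.28]
```

Bases now span 116.6 mm (117 expected), so they are flush, and the tongs are held at 49 mm. I'll lift them and hover over the blue fuse, then check the jaws.

Run:
```python
from h import *
F=np.array([.6237,-.2263]); yaw=-.119
a=np.array([np.cos(yaw),np.sin(yaw)]); n=np.array([-a[1],a[0]])
st=env.sense(); P=np.array(st["ee_pos"]); 
env.movel([P[0],P[1],.10],rate=.12)
print("w",env.sense()["gripper_width"])
T=F-.1*a; R=down(-n)
env.reach([*T,.10],R)
st=env.sense(); print(st["t"],st["gripper_width"],np.round(st["ee_pos"],4))
p,W,H=cloud("top")
q=p[90:220,320:470]; q1=cv2.resize(q,(600,520),interpolation=cv2.INTER_CUBIC)
m=box(W,.55,.70,-.29,-.165,.10,.15)
Q=W[m][:,:2]-T; s=Q@a; t=Q@n
for lo in np.arange(.04,.14,.01):
    k=(s>=lo)&(s<lo+.01)
    if k.sum()>3:
        tt=t[k]; z=W[m][k][:,2]; print(round(lo,3),k.sum(),"L",np.round([tt[tt>0].min(),tt[tt>0].max()] if (tt>0).any() else 0,4),"R",np.round([tt[tt<0].min(),tt[tt<0].max()] if (tt<0).any() else 0,4),np.round(np.median(z),4))
print("smax",s.max(),"zall",np.nanmedian(W[m][:,2]))
print("fuse",fuse_top(W,box(W,.59,.66,-.25,-.2,0,.065),.048))
p2,_,_=cloud("side")
q2=cv2.resize(p2[120:260,200:380],(540,420),interpolation=cv2.INTER_CUBIC)
cv2.imwrite("pics/hov_top.png",q1[...,::-1]);cv2.imwrite("pics/hov_side.png",q2[...,::-1])
```

```text
w 0.046767548863641324
16.8417 0.04692151092302437 [ 0.5241 -0.2119  0.0997]
0.05 13 L [0.0236 0.028 ] R 0 0.1144
0.06 15 L [0.0238 0.0287] R 0 0.1179
0.07 21 L [0.0224 0.0297] R 0 0.116
0.08 21 L [0.0228 0.0298] R 0 0.1177
0.09 25 L [0.0233 0.0303] R 0 0.1201
0.1 21 L [0.0239 0.0309] R 0 0.1195
smax 0.10924583862611244 zall 0.11786632085317406
fuse (array([ 0.62755164, -0.21860639,  0.05482714]), 14, array([ 0.62756587, -0.21903248,  0.05492063]))
```

View pics/hov_top.png

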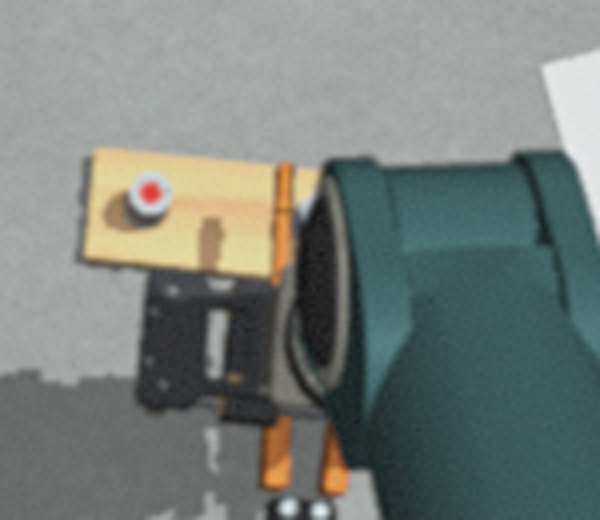

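View pics/hov_side.png

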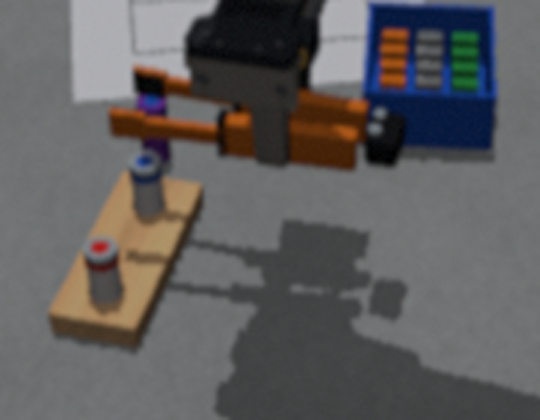

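Top view: jaw of the left arm at crop (285,165), but the arm hides the right jaw and the blue fuse. Side view: both jaws (150,80) and (125,122), with the blue-banded fuse (146,180) and the red one (100,250) still in place. I'll use the side depth to measure jaw centring relative to the fuse.

Run:
```python
from h import *
F=np.array([.6237,-.2263]); yaw=-.119
a=np.array([np.cos(yaw),np.sin(yaw)]); n=np.array([-a[1],a[0]]); T=F-.1*a
acc=[]
for rep in range(3):
    p,W,H=cloud("side")
    m=box(W,.45,.70,-.29,-.15,.085,.14)&(H[...,0]<18)&(H[...,1]>130)
    acc.append(W[m])
    f=W[box(W,.59,.66,-.26,-.19,.03,.062)]
    for z0,z1 in ((.03,.04),(.053,.062)):
        g=f[(f[:,2]>z0)&(f[:,2]<z1)]; d=(g[:,:2]-T); print("fuse",z0,len(g),"s",np.round(np.percentile(d@a,[3,50,97]),4),"t",np.round(np.percentile(d@n,[3,50,97]),4))
A=np.concatenate(acc); s=(A[:,:2]-T)@a; t=(A[:,:2]-T)@n
for lo in np.arange(-.06,.125,.01):
  for sg in (1,-1):
    k=(s>=lo)&(s<lo+.01)&(t*sg>0)
    if k.sum()>8:
        z=A[k,2]; tk=t[k][z>np.percentile(z,60)]
        print(round(lo,3),sg,k.sum(),"t",np.round(np.percentile(t[k],[5,50,95]),4),"ztop",np.round(np.percentile(z,[5,90]),4),"t top",np.round(np.median(tk),4))
print("smax",np.percentile(s,[.5,99.5]))
for nm in ("tongs_jaws","tongs_grip","fuse"):
    print(nm,[(np.round(((np.array(r["at"])[:2]-T)@a,(np.array(r["at"])[:2]-T)@n),4).tolist(),round(r["at"][2],3),round(r["score"],2)) for r in tip_of("side",nm)])
```

```text
fuse 0.03 39 s [0.0903 0.0961 0.109 ] t [-0.0027  0.0072  0.0108]
fuse 0.053 71 s [0.0907 0.101  0.111 ] t [-0.011  -0.0002  0.0097]
fuse 0.03 37 s [0.0902 0.0972 0.1081] t [-0.0028  0.0073  0.0113]
fuse 0.053 74 s [0.0904 0.1006 0.1098] t [-0.0103  0.0003  0.0104]
fuse 0.03 39 s [0.0908 0.0972 0.1084] t [-0.0005  0.0076  0.0108]
fuse 0.053 70 s [0.0906 0.0998 0.1107] t [-0.0109  0.      0.0104]
-0.06 1 43 t [0.0157 0.0225 0.0245] ztop [0.1021 0.1229] t top 0.0212
-0.06 -1 41 t [-0.0156 -0.0083 -0.0048] ztop [0.1005 0.1226] t top -0.0093
-0.05 1 209 t [0.0151 0.0228 0.0251] ztop [0.1002 0.1238] t top 0.02
-0.05 -1 169 t [-0.0154 -0.0068 -0.0046] ztop [0.1017 0.1238] t top -0.0103
-0.04 1 213 t [0.0154 0.0234 0.0257] ztop [0.1005 0.1241] t top 0.0212
-0.04 -1 132 t [-0.0122 -0.0073 -0.0052] ztop [0.109  0.1236] t top -0.0088
-0.03 1 202 t [0.0158 0.0239 0.0263] ztop [0.1007 0.1241] t top 0.022
-0.03 -1 135 t [-0.0135 -0.0079 -0.0053] ztop [0.1085 0.1238] t top -0.0091
-0.02 1 219 t [0.0164 0.0247 0.0271] ztop [0.1008 0.1237] t top 0.0225
-0.02 -1 147 t [-0.0146 -0.0085 -0.0054] ztop [
[... 833 characters left out ...]
 -0.0144] ztop [0.1067 0.1163] t top -0.0168
0.08 1 121 t [0.0243 0.0289 0.0309] ztop [0.1034 0.1186] t top 0.0281
0.08 -1 84 t [-0.0193 -0.0166 -0.0138] ztop [0.1055 0.118 ] t top -0.0168
0.09 1 124 t [0.027  0.0296 0.0315] ztop [0.1042 0.1199] t top 0.0291
0.09 -1 45 t [-0.0204 -0.0164 -0.0137] ztop [0.1146 0.1201] t top -0.0165
0.1 1 99 t [0.0266 0.0297 0.032 ] ztop [0.1036 0.1196] t top 0.0292
0.1 -1 31 t [-0.0193 -0.0173 -0.0152] ztop [0.1146 0.1203] t top -0.0176
smax [-0.05142642  0.10657653]
tongs_jaws [([0.0995, 0.0017], 0.113, 0.86)]
tongs_grip [([-0.3494, 0.3889], 0.028, 0.8), ([-0.001, 0.0038], 0.114, 0.64)]
fuse [([0.1199, -0.0718], 0.005, 0.61), ([0.1005, 0.0003], 0.007, 0.55)]
```

```bash
cat >> h.py <<'E'
F=np.array([.6237,-.2263]); yaw=-.119
a=np.array([np.cos(yaw),np.sin(yaw)]); n=np.array([-a[1],a[0]]); T=F-.1*a
def arms():
    A=[]
    for _ in range(2):
        p,W,H=cloud("side"); A.append(W[box(W,.45,.70,-.29,-.15,.03,.14)&(H[...,0]<18)&(H[...,1]>130)])
    A=np.concatenate(A); s=(A[:,:2]-T)@a; t=(A[:,:2]-T)@n
    for lo in (-.045,-.03,.07,.08,.09,.1):
        k=(s>=lo)&(s<lo+.01); L=t[k&(t>0)]; Rr=t[k&(t<0)]
        print(lo,"L outer",np.round(np.percentile(L,92),4) if len(L) else 0,"R inner",np.round(np.percentile(Rr,92),4) if len(Rr) else 0)
    print("smax",np.percentile(s,99.5))
E
python3 - <<'E'
from h import *
def show():
    st=env.sense(); e=np.array(st["ee_pos"]); R=np.array(st["tcp_rot"]); print(round(st["t"],2),"ds,dt",np.round([(e[:2]-T)@a,(e[:2]-T)@n],4),"z",round(e[2],4),"yawerr",np.arctan2(R[:2,2]@a,-R[:2,2]@n),"w",st["gripper_width"])
show(); env.movel([*T,.10],down(-n),rate=.05); env.pause(.2); show(); arms()
E
```

```text
17.24 ds,dt [0.     0.0006] z 0.1002 yawerr 0.001117827756071569 w 0.04694958666068507
17.69 ds,dt [-0. -0.] z 0.1 yawerr -0.0001199918839003131 w 0.046747988657047664
-0.045 L outer 0.0226 R inner -0.0074
-0.03 L outer 0.0235 R inner -0.0081
0.07 L outer 0.0272 R inner -0.0172
0.08 L outer 0.028 R inner -0.018
0.09 L outer 0.028 R inner -0.017
0.1 L outer 0.0287 R inner -0.0177
smax 0.10666234471475325
```

Jaws straddle the fuse, centred within about 1–2 mm with roughly 8 mm clearance each side. I'll descend, squeeze and check.

Run:
```python
from h import *
G=T+.001*a-.001*n
env.movel([*G,.030],rate=.08); st=env.sense(); print(st["t"],np.round(st["wrist_force"],2),st["gripper_width"])
arms()
effector.grasp(42); env.pause(.3); st=env.sense(); print(st["t"],np.round(st["wrist_force"],2),st["gripper_width"],np.round(np.array(st["ee_pos"])[:2]-G,4))
p,W,H=cloud("side"); cv2.imwrite("pics/sq.png",cv2.resize(p[130:260,200:380],(720,520),interpolation=cv2.INTER_CUBIC)[...,::-1])
```

```text
18.8167 [ 0.19  0.53 -0.22] 0.04715684550723278
-0.045 L outer 0.0216 R inner -0.0082
-0.03 L outer 0.0228 R inner -0.0084
0.07 L outer 0.0255 R inner -0.0181
0.08 L outer 0.0264 R inner -0.019
0.09 L outer 0.028 R inner -0.0186
0.1 L outer 0.0284 R inner -0.0211
smax 0.10958840448194128
19.4417 [ 0.09 -1.4   0.97] 0.03927653739930107 [ 0.0003 -0.0002]
```

View pics/sq.png

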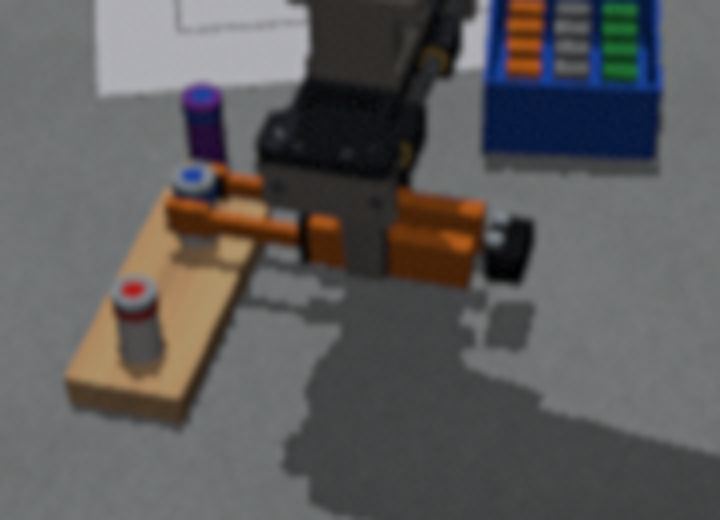

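The side view shows both jaws closed on the blue-banded fuse (195,185), with the red one (138,290) and purple one (205,110) untouched; width is 39 mm. Lift and carry next.

```bash
cat >> h.py <<'E'
S=np.array([.6208,.1309]); a2=RX; n2=RY; T2=S-.1*a2
E
python3 - <<'E'
from h import *
e=np.array(env.sense()["ee_pos"])
env.movel([e[0],e[1],.150],rate=.06); st=env.sense(); print(st["t"],np.round(st["wrist_force"],2),st["gripper_width"])
m=(e[:2]+T2)/2
env.movel([*T2,.150],down(-n2),rate=.15); env.pause(.3)
st=env.sense(); print(st["t"],st["gripper_width"],np.round(st["ee_pos"],4),T2)
p,W,H=cloud("top"); cv2.imwrite("pics/c_top.png",cv2.resize(p[90:220,170:320],(600,520),interpolation=cv2.INTER_CUBIC)[...,::-1])
np.save("pics/ct.npy",W)
p,W,H=cloud("side"); cv2.imwrite("pics/c_side.png",cv2.resize(p[200:400,140:380],(720,600),interpolation=cv2.INTER_CUBIC)[...,::-1])
f=W[box(W,S[0]-.03,S[0]+.03,S[1]-.03,S[1]+.04,.09,.2)]
d=f[:,:2]-S
for z0 in np.arange(.10,.19,.01):
    k=(f[:,2]>=z0)&(f[:,2]<z0+.01)
    if k.sum()>5: print(round(z0,3),k.sum(),"s",np.round(np.percentile(d[k]@a2,[3,50,97]),4),"t",np.round(np.percentile(d[k]@n2,[3,50,97]),4))
print("fuse",[np.round(r["at"],3).tolist()+[r["score"]] for r in search_frame("side","fuse")],"socket",[np.round(r["at"],3).tolist()+[r["score"]] for r in tip_of("side","socket")])
E
```

```text
21.6417 [-0.41 -0.02 -1.76] 0.039447756191297076
24.325 0.0393231535766852 [0.5216 0.1186 0.15  ] [0.52154328 0.11873024]
0.12 33 s [-0.0115 -0.0056  0.0069] t [0.0005 0.0089 0.0116]
0.13 50 s [-0.0102 -0.0021  0.0068] t [0.0041 0.0101 0.0123]
0.15 179 s [-0.0294 -0.0115  0.0084] t [-0.0135  0.0179  0.0197]
0.16 352 s [-0.0292 -0.0113  0.008 ] t [-0.0181  0.0125  0.0195]
0.17 235 s [-0.0112 -0.0012  0.0092] t [-0.0135  0.0032  0.0167]
fuse [[0.62, 0.134, 0.177, 0.91], [0.432, -0.39, 0.032, 0.47]] socket [[0.621, 0.132, 0.065, 0.68]]
```

View pics/c_side.png

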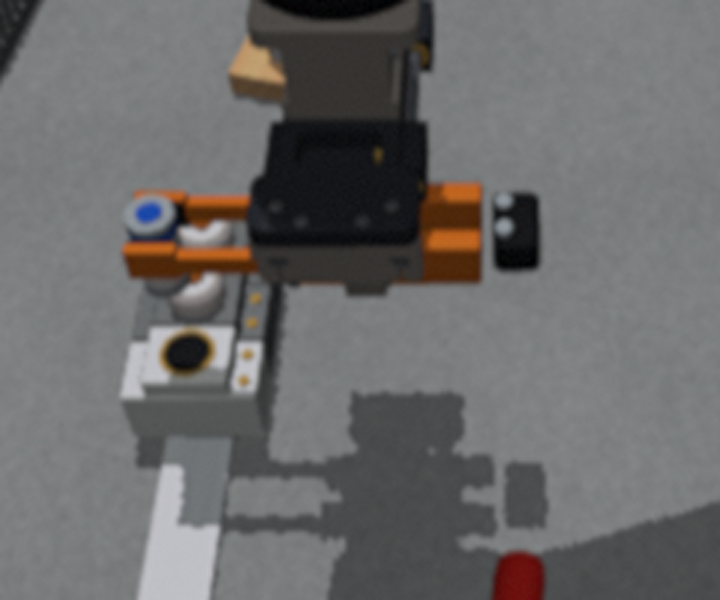

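Side view: fuse (150,215) is held upright in the jaws, the base is flush with its socket at (187,353), and the fuse projects over it in 3D. I'll lower it to about 35 mm clear and do the final check.

Run:
```python
from h import *
env.movel([*(T2+.001*a2),.121],rate=.06); env.pause(.5)
st=env.sense(); print(st["t"],st["gripper_width"],np.round(st["ee_pos"],4),np.round(st["wrist_force"],2))
p,W,H=cloud("side"); cv2.imwrite("pics/f_side.png",cv2.resize(p[200:400,140:380],(720,600),interpolation=cv2.INTER_CUBIC)[...,::-1])
m=box(W,S[0]-.03,S[0]+.03,S[1]-.03,S[1]+.04,.08,.2); f=W[m]; d=f[:,:2]-S
for z0 in np.arange(.08,.16,.01):
    k=(f[:,2]>=z0)&(f[:,2]<z0+.01)
    if k.sum()>5: print(round(z0,3),k.sum(),"s",np.round(np.percentile(d[k]@a2,[3,50,97]),4),"t",np.round(np.percentile(d[k]@n2,[3,50,97]),4))
print("z range",np.percentile(f[:,2],[1,99]))
b=W[box(W,S[0]-.03,S[0]+.03,S[1]-.02,S[1]+.025,.056,.07)&(H[...,2]>120)&(H[...,1]<50)]; print("base top", [np.round(np.percentile((b[:,:2]-S)@v,[3,97]),4) for v in (a2,n2)])
for nm in ("fuse","socket"): print(nm,[np.round(r["at"],3).tolist()+[r["score"]] for r in tip_of("side",nm)][:3])
p,W,H=cloud("top"); w=W[box(W,.56,.69,.03,.25,.035,.069)]; print("bases",len(w),cv2.minAreaRect(w[:,:2].astype(np.float32)*1000))
print("other_fuse",[np.round(r["at"],3).tolist()+[r["score"]] for r in tip_of("top","other_fuse")][:2])
```

```text
25.6583 0.03940716503869183 [0.5226 0.1188 0.1211] [ 0.21  0.57 -1.55]
0.09 26 s [-0.0103 -0.0024  0.0087] t [0.0029 0.0088 0.0114]
0.1 46 s [-0.0087 -0.0011  0.008 ] t [0.0057 0.0101 0.0122]
0.12 138 s [-0.0286 -0.0103  0.0092] t [-0.0133  0.0182  0.0201]
0.13 296 s [-0.0293 -0.0128  0.0082] t [-0.0168  0.0123  0.0194]
0.14 285 s [-0.0118 -0.0007  0.01  ] t [-0.017   0.0039  0.0193]
z range [0.09644322 0.14783774]
base top [array([-0.0209,  0.0212]), array([-0.016 ,  0.0176])]
fuse [[0.621, 0.13, 0.099, 0.75]]
socket [[0.621, 0.131, 0.064, 0.79]]
bases 902 ((626.0462036132812, 84.52729797363281), (71.2608871459961, 103.6708755493164), 6.95721435546875)
other_fuse [[0.633, -0.135, 0.008, 0.48]]
```

View pics/f_side.png

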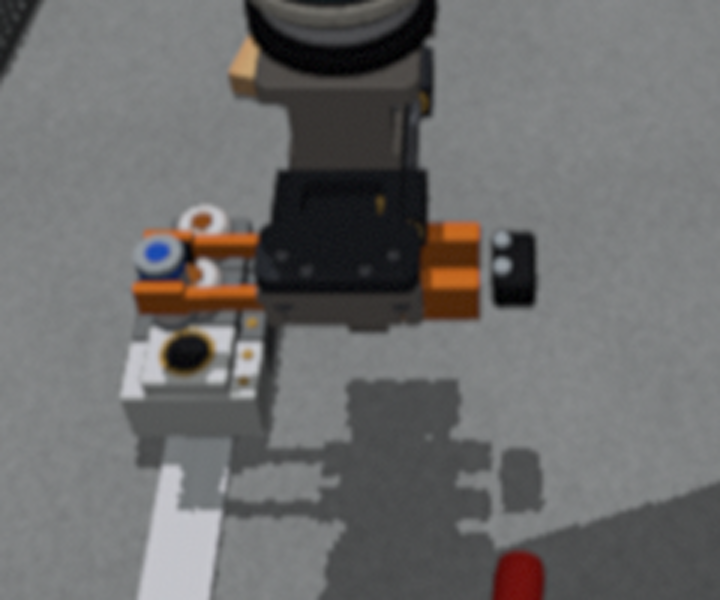

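```bash
python3 -c "
from h import *
workorder.finish_job(); s=env.sense(); print(s['t'],s['gripper_width'],np.round(s['ee_pos'],4))"
```

```text
the job is handed in; nothing more can be done
the job is handed in; nothing more can be done
```

The job is done and handed in at about 26 s of the 54 s allowed; no verdict was reported.

I pushed the white base along the rail to its stop. Then I took the small orange tongs, squeezed them on the blue-banded fuse with 42 N and lifted it out of the rack. The fuse is now held in the tongs over the open socket.

**Final checks**
- **Gap:** after the push the bases and end stop spanned 116.6 mm, against 117 mm expected when flush. The push also met a hard stop within half a millimetre of where flush was expected.
- **Fuse position:** the side camera put its foot at (0.621, 0.130, 0.098) and the socket at (0.621, 0.131, 0.064). That is centred to about 1 mm and roughly 35 mm clear.
- **Grip:** the fuse stood upright, with the gripper steady at 39.4 mm.
- **Red-banded fuse:** found in its original place, though at a low detection score (0.48).

**Disagreed or not checked**
- **Gap recheck:** the last top-camera check of the bases read 103.7 mm because the arm hid part of them. I relied on the earlier 116.6 mm and the side view.
- **First hover:** over the fuse the arm was still about 2.5 mm off when I measured. It had settled before I lowered the tongs.
- **Bin and screwdriver:** I did not measure either again at the end. No commanded move came near them.

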